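Put the drill chuck away in the leaning canister

ROBOT

A 7-joint arm with a two-finger parallel gripper is mounted at the origin on the work surface. World frame = base frame: x ahead of the robot, y to its left, z up, the work surface at z = 0. Lengths are in m, angles in rad, forces in N, time in s.
With the tool pointing down it reaches from about 0.425 to 0.95 m from the base axis. Payload 16.7 kg.
Tool frame: the origin (TCP) lies on the centre line of the jaws, within the pads' length; the fingertips stand robot.finger_overhang ahead of it and the grasp point (between the pads) lies 11 mm behind it (robot.finger_overhang is the distance from the TCP to the fingertips, in m); z points along the fingers, x is the direction in which the jaws open and shut, and the axes are right-handed (so a half turn about z gives the same grasp; the last joint's range is limited). The gripper opens to 94 mm and grips with 3 to 60 N. Pads are 16 mm wide; open, the fingers measure 119 mm over their backs; the gripper's body (75 mm by 177 mm) begins 78 mm behind the grasp point.
Start: joints at [-1.282, 0.426, 0.074, 1.606, -0.034, 1.111, -0.067], TCP at [0.286, 0.611, 0.213] pointing down, gripper open.
Joint ranges: [-2.85, 2.85], [-0.5, 2.14], [-1.23, 1.37], [0.21, 2.46], [-1.02, 4.16], [0.16, 2.05], [-2.73, 2.73]. Speed limits (rad/s): [1.89, 1.89, 2.39, 2.39, 3.01, 3.01, 3.01].

INTERFACE

Orientations are given as [roll, pitch, yaw] about the fixed x, y, z axes, in that order (R = Rz(yaw) Ry(pitch) Rx(roll)).
In Python, from rig import robot gives the robot as it stands.
- The arm moves only by the tool servo_tool, never from a script. Its argument "steps" is text: rows parted by semicolons, each of 7 numbers parted by spaces: the shift along the tool's x, y, z normalised to -1 to 1, where 1 is 0.15 m, then the turn, a rotation vector about the tool's x, y, z normalised to -1 to 1, where 1 is 90 degrees, then the opening, from 0 (shut) to 1 (fully open). A call has 1 to 12 rows; each row is the pose to reach, as a shift and turn from the pose commanded when the call began, along the tool's axes at that moment; what a row does not reach only later rows make up. A row lasts 1/8 s, in which the tool goes at most 62.5 mm and 10.7 degrees, less where a joint would pass 70% of its speed; a pose out of reach is approached as far as the arm can. A call with a number of a shift or a turn outside -1 to 1 is refused whole. A call with a gripper value outside its range is refused whole. The fingers move at their own pace and stop on an object; the grip force is fixed at half the most. Time passes only in rows, so rows that repeat a pose let the fingers close. It gives the time, the measured TCP pose, the force and the opening at its end, in the units of the state.
- robot.read_state(): the state, without advancing time (a new reading comes with each control period).
- robot.camera(name): name is "scene" or "side" or "wrist"; returns a dict with "img" (420x560x3 uint8, red, green, blue), "camera_matrix" (3x3 intrinsics, pixels), "k1" (the pictures are not rectified: a ray, as slopes to the right and down, at radius r is drawn at 1 + k1 r^2 times it, then the intrinsics apply), "extrinsics" (4x4, takes a point from world to camera coordinates); the wrist camera has in their place "tool_from_camera" (4x4, takes a point from camera to tool coordinates, whose origin is the TCP and whose axes are the tool frame's). Camera axes: x right, y down, z forward; pixel columns grow to the right and rows downward; lengths in m; the calibration is good to about 2 mm. A picture is of the moment at which its call begins: read the wrist's pose just before it. There is no depth.
- robot.close_job(): hands the job in, once; it reports no verdict.
The state is a dict: "clock": time; "joints": joint angles; "joint_velocities": joint speeds; "effort": joint torques, N m; "tool_pos": TCP position; "ee_rot": TCP orientation; "ft_force": force on the tool from outside, world axes, zero at the start; "ft_torque": the same for the moment, N m; "width": finger opening in m.
Only numpy, scipy, OpenCV 4.12 (cv2) and the standard library are available. Lean on these libraries where they do the work, as an engineer would, in place of code of your own. Each camera call takes 0.05 s, during which the arm holds its last target. There are 200 camera calls.

TASK

Put the lathe's small drill chuck away from the swarf: unscrew the red captive cap of the leaning canister all the way, swing it well aside on its pivot so the mouth is clear, and put the chuck into the canister. Then swing the cap back over the mouth and screw it fully home. Leave the paper cup, the wooden knob and the oil bottle standing where they are.

Things in the scene. Friction and masses are not known exactly. Their poses are not given: they have to be found in the camera images.
- mouth (a point): Centre of the canister's mouth, in its rim plane. Fixed aluminium canister in a green cradle, leaning 25 degrees: outer diameter 78 mm, inner 70, 83 deep inside. z: out along the canister's axis (up, towards the robot); y: left, away from the cap's pivot post, which is parallel to z through y = -66 mm, 12 mm thick, ending 28 mm above the rim plane; x: away from the robot and up.
- canister_floor (a point): Centre of the canister's inner floor, 83 mm below the mouth on the axis; same axes as the mouth.
- cap_grip (a point): Grip point on the cap's axis. Red disc, 86 mm diameter, 9 mm thick, underside 2 mm above the rim when home; on it an upright black bar 14 mm thick, 62 long, 35 high. The point is 23 mm above the disc's top, 12 below the bar's top; 34 mm above the rim plane when home. z: cap axis, outwards; y: along the bar; x: across it (pinch direction).
- screw_cap (a joint): Turn of the cap, rad: 0 = screwed fully home (bar along the mouth's y); grows anticlockwise seen from outside, as it unscrews, to the stop at 1.5. The coarse thread lifts the cap 7.5 mm per rad. Below about 1.1 its skirt catches on the neck and it cannot swing. Stiff (0.12 Nm): stays as left.
- swing_arm (a joint): Swing of the cap about its pivot post, rad: 0 = centred over the mouth; grows clockwise seen from outside, the cap moving away from the robot and up, to the stop at 2.0 (well aside: 1.5 or more). At swing w the cap's axis is at (66 sin w, 66 cos w - 66) mm in the mouth's x, y, and the whole cap is turned by -w about z. Stiff: stays as left.
- drill_chuck: Small drill chuck standing nose down on the bench, 0.15 to 0.3 kg: a dark steel body 32 mm in diameter and 30 mm high (narrowing at the nose), with a bright straight steel arbor of 16 mm diameter standing up from it, 72 mm overall height. Origin: centre of its underside; z along the arbor.
- chuck_mid (a point): Point on the chuck's axis, 36 mm above its underside.
- paper_cup: Bystander: pink paper cup, 68 mm across the rim, 82 mm high, standing. Origin: centre of its underside.
- wood_knob: Bystander: turned wooden knob, 44 mm in diameter, 60 mm high, standing. Origin: centre of its underside.
- oil_bottle: Bystander: small blue bottle with a yellow cap, 48 mm in diameter, 88 mm high, standing. Origin: centre of its underside.
There are look-alikes about, which are no part of the job. Of the things that look like the drill_chuck, take the one that is nearest to the robot's base at the start. Leave any orange look-alike of the part that bears mouth alone.

How it is judged:
On the way, in this order (a step that is already met when the one before it is completed fails the run):
1. the cap is unscrewed (turned past 1.1 rad) over the mouth (value of joint screw_cap above 1.1 rad and value of joint swing_arm below 0.3 rad), for 0.1 s.
2. the cap is swung aside past 1.4 rad (value of joint swing_arm above 1.4 rad), for 0.2 s.
3. the chuck is in the canister, let go, with the cap still aside (z of chuck_mid in the frame of canister_floor between 0 and 0.07 m and x of chuck_mid in the frame of canister_floor between -0.03 and 0.03 m and y of chuck_mid in the frame of canister_floor between -0.03 and 0.03 m and contact force between the fingers and drill_chuck below 0.1 N and value of joint swing_arm above 1 rad), for 0.2 s.
4. the cap is swung back over the mouth (within 0.1 rad), not yet screwed down (value of joint swing_arm below 0.1 rad and value of joint screw_cap above 0.5 rad), for 0.05 s.
5. the cap is screwed home (below 0.12 rad) (value of joint screw_cap below 0.12 rad and value of joint swing_arm below 0.1 rad), for 0.2 s.
At the end, for the whole second after the job is handed in: The chuck lies at rest inside the canister (its middle 0 to 70 mm above the inner floor and within 30 mm of the axis each way); the cap is over the mouth (swing below 0.1 rad) and screwed home (turn below 0.12 rad); cup, knob and bottle stand upright (within 0.2 rad) within 30 mm of where they were (all of step 5 and z of chuck_mid in the frame of canister_floor between 0 and 0.07 m and x of chuck_mid in the frame of canister_floor between -0.03 and 0.03 m and y of chuck_mid in the frame of canister_floor between -0.03 and 0.03 m and linear speed of drill_chuck below 0.02 m/s and distance of each of paper_cup, wood_knob, oil_bottle from where it was at the start of the episode below 0.03 m and angle between each of paper_cup, wood_knob, oil_bottle's own z axis and vertical below 0.2 rad); the robot touches nothing.
It fails at once if the paper cup is moved more than 30 mm or tipped over (distance of paper_cup from where it was at the start of the episode above 0.03 m or angle between paper_cup's own z axis and vertical above 0.5 rad).
It fails at once if the wood knob is moved more than 30 mm or tipped over (distance of wood_knob from where it was at the start of the episode above 0.03 m or angle between wood_knob's own z axis and vertical above 0.5 rad).
It fails at once if the oil bottle is moved more than 30 mm or tipped over (distance of oil_bottle from where it was at the start of the episode above 0.03 m or angle between oil_bottle's own z axis and vertical above 0.5 rad).
It also fails if it takes over 72 s, if anything falls off the work surface, if the arm or the gripper's body presses on something with over 40 N, if the wrist force passes 120 N, or if a joint passes its speed limit or range.

## Working session

There is one attempt and no reset: what is moved stays moved. The work goes in short steps, Python scripts to look and compute and a tool call to move; the robot and the scene stay as the last step left them, time stands still between calls to the robot, and variables do not carry over. Pictures are saved under pics/ and viewed, about 8 in all and at most 12, crops included, and the job is handed in when it is done.

Besides the shell and the picture viewer there is one more tool, called after "Request:" as name(argument=value, ...) on one line, values as JSON. servo_tool: Moves the arm, as the interface text tells. Scaled input: -1 to 1 covers 0.15 m each way for a shift and 90 degrees each way for a turn. Its arguments: {"type":"object","properties":{"steps":{"type":"string"}},"required":["steps"]}

```bash
ls; mkdir -p pics; python3 - <<'E'
from rig import robot
import cv2,numpy as np,pickle
s=robot.read_state();print(s, robot.finger_overhang)
d={}
for n in("scene","side","wrist"):
    c=robot.camera(n);d[n]=c
    cv2.imwrite(f"pics/{n}0.png",c["img"][:,:,::-1]);print(n,{k:v for k,v in c.items() if k!="img"})
pickle.dump((s,d),open("v0.pkl","wb"))
E
```

```text
pics
{'clock': 0.0, 'joints': array([-1.28250627,  0.42675806,  0.07384881,  1.60658553, -0.0340902 ,
        1.11083457, -0.06710718]), 'joint_velocities': array([-1.94414350e-03,  8.83286278e-04,  6.76395416e-04,  2.77693406e-06,
        1.46996513e-04,  5.62875557e-04, -6.75305141e-04]), 'effort': array([ 1.95541486e-05, -9.35837388e+01,  3.66649523e+00, -4.54201198e+01,
       -4.88691952e-02,  2.01808201e-02,  1.61437665e-04]), 'tool_pos': array([0.28600479, 0.61093586, 0.21276766]), 'ee_rot': array([3.14148509e+00, 1.32182541e-03, 1.13297426e+00]), 'ft_force': array([ 0.19794503, -0.08010142, -0.54652669]), 'ft_torque': array([ 0.00487844, -0.00032542,  0.01595461]), 'width': 0.09373782685650335} 0.008
scene {'camera_matrix': array([[481.99528116,   0.        , 280.74795273],
       [  0.        , 481.99528116, 213.72789917],
       [  0.        ,   0.        ,   1.        ]]), 'k1': -0.0335459853127932, 'extrinsics': array([[-0.49644183,  0.86806281, -0.00352991,  0.21322543],
       [ 0.73453945,  0.41790639, -0.5346083 , -0.36625651],
       [-0.46259842, -0.26799478, -0.845
[... 418 characters left out ...]
33194],
       [ 0.03154955,  0.65884763, -0.75161455,  0.80015069],
       [ 0.        ,  0.        ,  0.        ,  1.        ]])}
wrist {'camera_matrix': array([[344.21926619,   0.        , 279.79910382],
       [  0.        , 344.21926619, 205.01619681],
       [  0.        ,   0.        ,   1.        ]]), 'k1': 0.018262575881284313, 'tool_from_camera': array([[ 9.99999813e-01,  6.11679046e-04,  1.58469408e-05,
        -3.81649009e-04],
       [-5.98439157e-04,  9.72299109e-01,  2.33739351e-01,
        -6.74467121e-02],
       [ 1.27565497e-04, -2.33739317e-01,  9.72299293e-01,
        -1.71059667e-01],
       [ 0.00000000e+00,  0.00000000e+00,  0.00000000e+00,
         1.00000000e+00]])}
```

View pics/scene0.png

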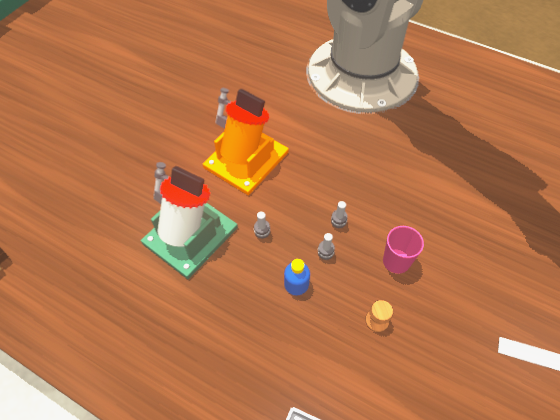

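View pics/side0.png

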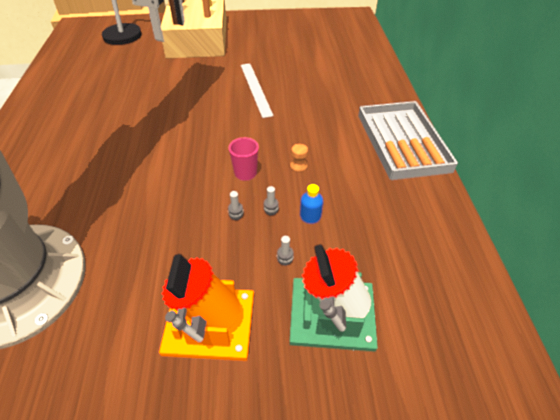

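```bash
cat > h.py <<'E'
import numpy as np,cv2,pickle
from scipy.spatial.transform import Rotation as R
def T_tool(s):
    T=np.eye(4);T[:3,:3]=R.from_euler('xyz',s["ee_rot"]).as_matrix();T[:3,3]=s["tool_pos"];return T
def cam2world(c,s=None):
    return np.linalg.inv(c["extrinsics"]) if "extrinsics" in c else T_tool(s)@c["tool_from_camera"]
def ray(c,px,s=None):
    K=c["camera_matrix"];p=(np.asarray(px,float)-K[:2,2])/K[0,0];q=p.copy()
    for _ in range(10): q=p/(1+c["k1"]*(q@q))
    M=cam2world(c,s);d=M[:3,:3]@np.r_[q,1];return M[:3,3],d/np.linalg.norm(d)
def onplane(c,px,z,s=None):
    o,d=ray(c,px,s);return o+d*(z-o[2])/d[2]
def tri(*rs):
    A=sum(np.eye(3)-np.outer(d,d) for o,d in rs);b=sum((np.eye(3)-np.outer(d,d))@o for o,d in rs)
    p=np.linalg.solve(A,b);return p,max(np.linalg.norm(np.cross(p-o,d)) for o,d in rs)
def proj(c,P,s=None):
    q=np.linalg.inv(cam2world(c,s))@np.r_[P,1];q=q[:2]/q[2];q=q*(1+c["k1"]*(q@q))
    K=c["camera_matrix"];return q*K[0,0]+K[:2,2]
E
python3 - <<'E'
from h import *
s,d=pickle.load(open("v0.pkl","rb"))
sc,si=d["scene"],d["side"]
for a,b in(((262,214),(286,239)),((341,204),(235,195)),((328,236),(270,189))):
    p,e=tri(ray(sc,a),ray(si,b));print("chuck top",p,e,np.hypot(*p[:2]))
for n,a,b in(("cup",(403,243),(244,148)),("knob",(382,311),(300,150)),("bottlecap",(298,264),(313,189)),("bar",(187,180),(325,264))):
    print(n,*tri(ray(sc,a),ray(si,b)))
def crop(c,x,y,w,h,f): return cv2.resize(c["img"][y:y+h,x:x+w,::-1],None,fx=f,fy=f,interpolation=cv2.INTER_CUBIC)
A=crop(sc,140,155,100,120,4);B=crop(si,285,240,100,120,4)
cv2.imwrite("pics/c1.png",np.hstack([A,B]))
E
```

```text
chuck top [0.54144558 0.02142018 0.0731056 ] 0.0013764258005543788 0.5418691197789334
chuck top [0.44481547 0.14358574 0.07235136] 0.001210032230381409 0.46741594678926984
chuck top [0.51991551 0.15457695 0.07274737] 0.0006218676351846369 0.5424077489099326
cup [0.46757351 0.28308864 0.0793256 ] 0.0013490108515465797
knob [0.59825599 0.30138738 0.05224142] 0.0003839266701613338
bottlecap [0.60647247 0.13619928 0.08678844] 0.0007184488968663674
bar [ 0.59158882 -0.10014219  0.16247285] 1.1381381857394524e-05
```

View pics/c1.png

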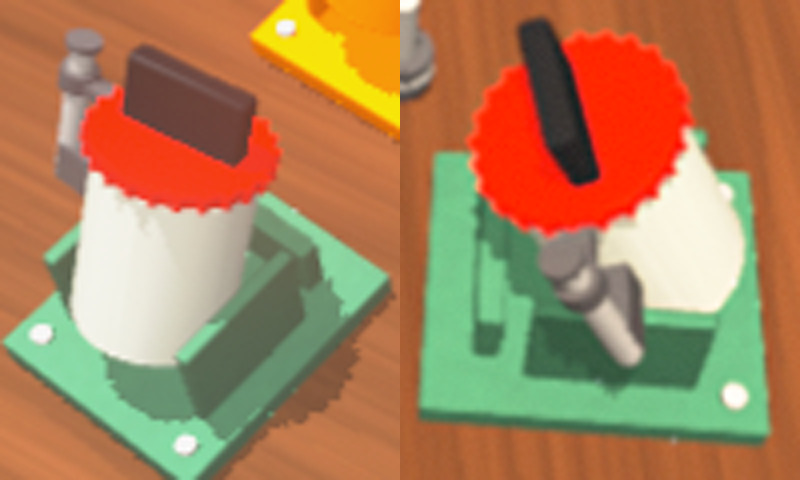

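```bash
python3 - <<'E'
from h import *
s,d=pickle.load(open("v0.pkl","rb"))
sc,si=d["scene"],d["side"]
f=lambda a:(140+a[0]/4,155+a[1]/4)
g=lambda a:(285+(a[0]-400)/4,240+a[1]/4)
a,e1=tri(ray(sc,f((138,48))),ray(si,g((567,142))))
b,e2=tri(ray(sc,f((254,97))),ray(si,g((532,24))))
print(a,e1,b,e2,np.linalg.norm(a-b))
# plate corners ~ z .006
for q in((5,343),(390,280)):print(onplane(sc,f(q),.006))
for q in((420,415),(768,438),(748,175),(437,155)):print(onplane(si,g(q),.006))
# post top
print("post",tri(ray(sc,f((85,42))),ray(si,g((568,245)))))
y=(b-a);y[2]=0;y/=np.linalg.norm(y);u=np.array([y[1],-y[0],0]);t=np.radians(25)
z=-np.sin(t)*u+np.cos(t)*np.array([0,0,1]);x=np.cross(y,z)
top=(a+b)/2
print("yaw u",np.degrees(np.arctan2(u[1],u[0])),"top",top)
m=top-z*.046;print("mouth",m,"post rel",)
p,_=tri(ray(sc,f((85,42))),ray(si,g((568,245))));print(np.c_[x,y,z].T@(p-m))
E
```

```text
[ 0.58763089 -0.1290099   0.17649566] 0.0013203141935347593 [ 0.58225726 -0.07094779  0.17169811] 0.0017542565625823024 0.05850727466862351
[ 0.68120758 -0.18206489  0.006     ]
[ 0.55295272 -0.0321708   0.006     ]
[ 0.53690614 -0.15688663  0.006     ]
[ 0.68529151 -0.1766316   0.006     ]
[ 0.70452189 -0.04655637  0.006     ]
[ 0.55624168 -0.02597838  0.006     ]
post (array([ 0.58623198, -0.16260428,  0.15935575]), np.float64(0.0002363706717748037))
yaw u 5.287644699719693 top [ 0.58494408 -0.09997884  0.17409688]
mouth [ 0.60430179 -0.09818729  0.13240672] post rel
[-0.01029818 -0.06247763  0.03453708]
```

```bash
cat >> h.py <<'E'
from scipy.spatial.transform import Slerp
UP=np.array([0,0,1.])
def mframe(m,yaw):
    u=np.array([np.cos(yaw),np.sin(yaw),0]);t=np.radians(25)
    z=-np.sin(t)*u+np.cos(t)*UP;x=np.cos(t)*u+np.sin(t)*UP
    T=np.eye(4);T[:3,:3]=np.c_[x,np.cross(z,x),z];T[:3,3]=m;return T
def toolpose(M,p,th):  # grasp TCP at p in frame M, tool z = -z of M, tool x = x of M turned th about z
    T=np.eye(4);T[:3,:3]=M[:3,:3]@R.from_euler('z',th).as_matrix()@np.diag([1,-1,-1]);T[:3,3]=(M@np.r_[p,1])[:3];return T
def row(T0,T1):
    D=np.linalg.inv(T0)@T1;return np.r_[D[:3,3]/.15,R.from_matrix(D[:3,:3]).as_rotvec()/(np.pi/2)]
def plan(T0,T1,N):
    sl=Slerp([0,1],R.from_matrix([T0[:3,:3],T1[:3,:3]]));P=T0
    for i in range(1,N+1):
        Q=np.eye(4);Q[:3,:3]=sl(i/N).as_matrix();Q[:3,3]=T0[:3,3]+(T1-T0)[:3,3]*i/N
        print(" ".join(f"{v:.3f}" for v in row(P,Q)));P=Q
E
python3 - <<'E'
from h import *
s,d=pickle.load(open("v0.pkl","rb"));sc,si=d["scene"],d["side"]
print("orange bar",tri(ray(sc,(250,101)),ray(si,(179,273))))
M=mframe([.604,-.1027,.1324],np.radians(-8))
T0=T_tool(s);T1=toolpose(M,[0,0,.046+.12],0);print(T1[:3,3])
Tm=T0.copy();Tm[:3,3]=[.47,.30,.33];Tm[:3,:3]=R.from_euler('xyz',[np.pi,0,.56]).as_matrix()
plan(T0,Tm,3);print();plan(Tm,T1,3)
E
```

```text
orange bar (array([ 0.36916878, -0.10449105,  0.16408197]), np.float64(0.0004847012566296792))
[ 0.53452811 -0.09293636  0.28284709]
-0.453 0.663 -0.260 0.000 0.000 0.122
-0.319 0.737 -0.260 0.000 0.000 0.122
-0.173 0.784 -0.260 0.000 0.000 0.122

-0.342 0.816 0.105 -0.032 0.089 0.146
-0.163 0.869 0.112 -0.032 0.089 0.146
0.020 0.879 0.147 -0.032 0.089 0.146
```

Chuck look-alikes in the scene view are at (262,225), (340,213) and (327,246). They stand 0.542, 0.467 and 0.542 m from the base, so I take (340,213). Of the canisters, the white one in the green cradle at (185,205) is the target and the orange one at (245,130) is the decoy. The paper cup, wooden knob and oil bottle are at (403,250), (380,315) and (297,280). Next I move to a close viewing pose.

Request:
servo_tool(steps="-0.2 0.33 -0.26 0 0 0.06 1;-0.45 0.66 -0.26 0 0 0.12 1;-0.45 0.66 -0.26 0 0 0.12 1")

```text
clock: 0.52
tool_pos: [0.3504, 0.5044, 0.2534]
ee_rot: [3.141, -0.001, 0.937]
ft_force: [-0.4, 0.4, -0.3]
width: 0.094
```

Request:
servo_tool(steps="-0.16 0.37 -0.26 0 0 0.06 1;-0.32 0.74 -0.26 0 0 0.12 1;-0.32 0.74 -0.26 0 0 0.12 1")

```text
clock: 0.9
tool_pos: [0.4115, 0.4008, 0.2923]
ee_rot: [3.141, -0.001, 0.75]
ft_force: [-0.8, 0.8, -0.2]
width: 0.0941
```

Request:
servo_tool(steps="-0.09 0.39 -0.26 0 0 0.06 1;-0.17 0.78 -0.26 0 0 0.12 1;-0.17 0.78 -0.26 0 0 0.12 1")

```text
clock: 1.27
tool_pos: [0.4727, 0.2986, 0.331]
ee_rot: [3.141, -0.001, 0.562]
ft_force: [-0.4, 0.6, -0.9]
width: 0.094
```

Request:
servo_tool(steps="-0.17 0.41 0.05 -0.02 0.045 0.07 1;-0.34 0.82 0.1 -0.03 0.09 0.15 1;-0.34 0.82 0.1 -0.03 0.09 0.15 1")

```text
clock: 1.65
tool_pos: [0.4931, 0.1678, 0.315]
ee_rot: [3.112, -0.146, 0.33]
ft_force: [0.5, 1.2, -0.7]
width: 0.094
```

Request:
servo_tool(steps="-0.08 0.43 0.06 -0.02 0.045 0.07 1;-0.16 0.87 0.11 -0.03 0.09 0.15 1;-0.16 0.87 0.11 -0.03 0.09 0.15 1")

```text
clock: 2.02
tool_pos: [0.5153, 0.0377, 0.299]
ee_rot: [3.117, -0.294, 0.094]
ft_force: [0.1, 0.6, 0.4]
width: 0.0941
```

Request:
servo_tool(steps="0 0.44 0.07 -0.02 0.045 0.07 1;0.02 0.88 0.15 -0.03 0.09 0.15 1;0.02 0.88 0.15 -0.03 0.09 0.15 1;0.02 0.88 0.15 -0.03 0.09 0.15 1")

```text
clock: 2.52
tool_pos: [0.5377, -0.0902, 0.2823]
ee_rot: [-3.125, -0.437, -0.152]
ft_force: [-0.0, 0.5, -0.4]
width: 0.0941
```

```bash
python3 - <<'E'
from rig import robot
from h import *
s=robot.read_state();print(s["joints"],s["tool_pos"],s["ee_rot"])
c=robot.camera("wrist");pickle.dump((s,c),open("v1.pkl","wb"))
cv2.imwrite("pics/w1.png",c["img"][:,:,::-1])
E
```

```text
[-0.67059    -0.16330694  0.63271749  2.17074823  0.24545112  0.68109937
 -0.32938915] [ 0.53772094 -0.09015534  0.2823333 ] [-3.1250587  -0.43664698 -0.15191366]
```

View pics/w1.png

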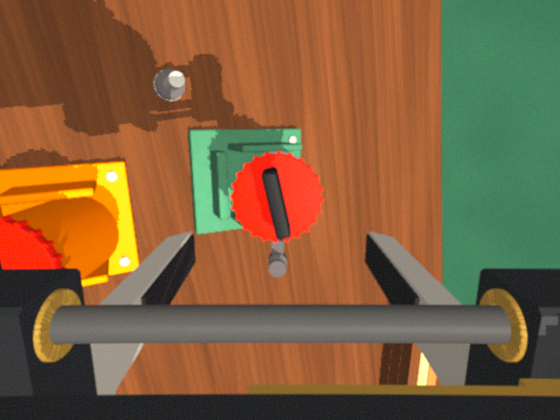

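```bash
cat > meas.py <<'E'
from h import *
def disc(img):
    h=cv2.cvtColor(img,cv2.COLOR_RGB2HSV);m=((h[...,0]<6)|(h[...,0]>174))&(h[...,1]>200)&(h[...,2]>140)
    m=m.astype(np.uint8);n,l,st,ce=cv2.connectedComponentsWithStats(m);return l,st,ce
E
python3 - <<'E'
from meas import *
s,c=pickle.load(open("v1.pkl","rb"));_,d=pickle.load(open("v0.pkl","rb"));sc,si=d["scene"],d["side"]
l,st,ce=disc(c["img"])
i=l[200,250];hull=cv2.convexHull(np.argwhere(l==i)[:,::-1].astype(np.int32))
e=cv2.fitEllipse(hull);print("ellipse",e)
g=c["img"].max(2);roi=np.zeros_like(g);cv2.fillPoly(roi,[hull],1)
roi=cv2.erode(roi,np.ones((9,9)))
bm=((g<90)&(roi>0)).astype(np.uint8);pts=np.argwhere(bm)[:,::-1].astype(np.float32);r=cv2.minAreaRect(pts);print("bar",r,len(pts))
v=cv2.fitLine(pts,cv2.DIST_L2,0,.01,.01).ravel();print("bar line",v, "deg from vertical",np.degrees(np.arctan2(v[0],v[1])))
T=T_tool(s)
# post tops from 3 views: scene (161.2,165.5), side(327,301), wrist (277,256)
post=tri(ray(sc,(161.25,165.5)),ray(si,(327,301.2)));print("post",post[0], proj(c,post[0],s))
# disc centre on plane: assumes height
M0=mframe([.604,-.1027,.1324],np.radians(-8))
o,dd=ray(c,e[0],s)
for h in(.011,.0125):
    n=M0[:3,2];p0=M0[:3,3]+n*h;P=o+dd*((p0-o)@n)/(dd@n);print(h,"mouth est",P-n*h)
    # diameter check
    print("dia", e[1][0]/c["camera_matrix"][0,0]*((P-o)@(T@c["tool_from_camera"])[:3,2]),e[1][1]/c["camera_matrix"][0,0]*((P-o)@(T@c["tool_from_camera"])[:3,2]))
    q=M0[:3,:3].T@(post[0]-(P-n*h));print("post in mouth",q)
# independent: disc ellipse in scene and side
for k,im,px in(("scene",sc,(185,203)),("side",si,(345,265))):
    l,st,ce=disc(im["img"]);i=l[px[1],px[0]];print(k,i)
    hu=cv2.convexHull(np.argwhere(l==i)[:,::-1].astype(np.int32));ee=cv2.fitEllipse(hu);print(ee)
    print("tri with wrist",tri(ray(im,ee[0]),(o,dd)))
E
```

```text
ellipse ((276.6429443359375, 196.62930297851562), (90.99659729003906, 92.10015106201172), 81.30889892578125)
bar ((275.8330078125, 202.7652130126953), (69.94361114501953, 14.759963035583496), 77.19573211669922) 997
bar line [2.2130387e-01 9.7520489e-01 2.7592175e+02 2.0247342e+02] deg from vertical 12.785625
post [ 0.58624661 -0.1625619   0.15941022] [281.39246401 266.00390779]
0.011 mouth est [ 0.60357198 -0.10022408  0.13204167]
dia 0.0877133942723736 0.08877713126897006
post in mouth [ 0.00388004 -0.06414237  0.02838856]
0.0125 mouth est [ 0.60362874 -0.09992552  0.13204851]
dia 0.08730893555342471 0.08836776751007247
post in mouth [ 0.00386387 -0.06444593  0.02838856]
scene 2
((184.5450439453125, 191.1258544921875), (31.0074462890625, 48.82097244262695), 100.67990112304688)
tri with wrist (array([ 0.60137419, -0.1021481 ,  0.13762832]), np.float64(0.0013402861868147648))
side 1
((329.44183349609375, 272.8057556152344), (46.61772918701172, 57.04248809814453), 60.557777404785156)
tri with wrist (array([ 0.60078807, -0.10075776,  0.13781166]), np.float64(6.131026714617735e-05))
```

```bash
cat >> h.py <<'E'
M=mframe([.604,-.1008,.132],np.radians(-8))
E
python3 - <<'E'
from h import *
from rig import robot
s,c=pickle.load(open("v1.pkl","rb"))
def onM(px,h):
    o,d=ray(c,px,s);n=M[:3,2];P=o+d*((M[:3,3]+n*h-o)@n)/(d@n);return (np.linalg.inv(M)@np.r_[P,1])[:3]
a=onM((275.9-.2213*30,202.5-.975*30),.047);b=onM((275.9+.2213*30,202.5+.975*30),.047)
th=np.arctan2(-(a-b)[0],(a-b)[1]);print("turn",th, a,b)
print("post",onM((277.5,256),.028),"disc",onM((276.6,196.6),.0125))
T0=T_tool(s)
print("tool yaw rel M",R.from_matrix(M[:3,:3].T@T0[:3,:3]@np.diag([1,-1,-1])).as_rotvec())
T1=toolpose(M,[0,0,.085],th);T2=toolpose(M,[0,0,.027],th)
print(row(T0,T1).round(3));print(row(T0,T2).round(3))
E
```

```text
turn 0.2052365598264116 [-0.00603706  0.02795513  0.047     ] [ 0.00473004 -0.02376807  0.047     ]
post [-0.00016391 -0.05370335  0.028     ] disc [-0.00046658  0.00079269  0.0125    ]
tool yaw rel M [ 0.01133919 -0.0004067  -0.01113234]
[-0.018  0.015  0.531 -0.007 -0.001 -0.138]
[-0.018  0.019  0.917 -0.007 -0.001 -0.138]
```

Request:
servo_tool(steps="-0.02 0.015 0.27 -0.007 0 -0.07 1;-0.02 0.015 0.53 -0.007 0 -0.138 1;-0.02 0.017 0.72 -0.007 0 -0.138 1;-0.02 0.019 0.92 -0.007 0 -0.138 1;-0.02 0.019 0.92 -0.007 0 -0.138 1")

```text
clock: 3.2
tool_pos: [0.592, -0.0988, 0.1537]
ee_rot: [3.046, -0.424, 0.087]
ft_force: [-0.8, 0.1, 0.2]
width: 0.094
```

```bash
python3 - <<'E'
from rig import robot
from h import *
s=robot.read_state();T=T_tool(s);print(s["ft_force"],s["joints"],np.linalg.inv(M)@T)
c=robot.camera("wrist");cv2.imwrite("pics/w2.png",c["img"][60:420,100:460,::-1])
E
```

```text
[-0.7539324   0.07088903  0.16239349] [-0.58501168  0.21063815  0.69876181  2.21521256 -0.32038369  0.34367288
  0.41880558] [[ 9.78780316e-01  2.04903138e-01 -1.94850049e-03 -1.84344123e-03]
 [ 2.04902492e-01 -9.78782249e-01 -5.27713360e-04  2.96136148e-04]
 [-2.01528782e-03  1.17262844e-04 -9.99997962e-01  2.48201253e-02]
 [ 0.00000000e+00  0.00000000e+00  0.00000000e+00  1.00000000e+00]]
```

View pics/w2.png

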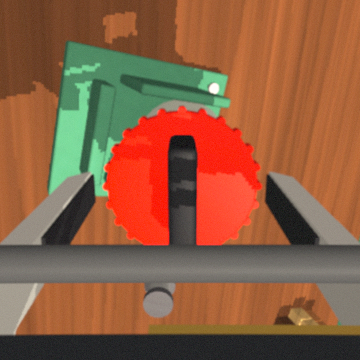

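Request:
servo_tool(steps="0 0 0 0 0 0 0;0 0 0 0 0 0 0;0 0 0 0 0 0 0;0 0 0 0 0 0 0;0 0 0 0 0 0 0;0 0 0 0 0 0 0")

```text
clock: 4.0
tool_pos: [0.5921, -0.1006, 0.1558]
ee_rot: [3.047, -0.429, 0.084]
ft_force: [0.8, -0.3, 0.7]
width: 0.0371
```

Request:
servo_tool(steps="0 0 -0.008 0 0 -0.1 0;0 0 -0.016 0 0 -0.2 0;0 0 -0.024 0 0 -0.3 0;0 0 -0.032 0 0 -0.4 0;0 0 -0.04 0 0 -0.5 0;0 0 -0.047 0 0 -0.6 0;0 0 -0.055 0 0 -0.7 0;0 0 -0.061 0 0 -0.78 0;0 0 -0.061 0 0 -0.78 0;0 0 -0.061 0 0 -0.78 0")

```text
clock: 5.25
tool_pos: [0.5886, -0.099, 0.1646]
ee_rot: [2.707, -0.062, 1.303]
ft_force: [-5.9, 7.5, 11.4]
width: 0.0138
```

```bash
python3 - <<'E'
from rig import robot
from h import *
s=robot.read_state();T=T_tool(s);print(s["ft_force"],s["ft_torque"],s["joints"],s["width"],np.linalg.inv(M)@T)
D=np.linalg.inv(M)@T;print("th",np.arctan2(D[1,0],D[0,0]))
E
```

```text
[-5.90425123  7.47228759 11.41303619] [1.40576838 0.59649151 0.45066388] [-0.34502412  0.15764211  0.41640588  2.20471707 -0.08047904  0.35546482
  1.41106847] 0.013845656892708764 [[ 1.41808573e-01  9.89890364e-01  2.71956171e-03 -2.64353454e-04]
 [ 9.89892546e-01 -1.41812683e-01  1.38232178e-03 -3.98081331e-04]
 [ 1.75401535e-03  2.49604879e-03 -9.99995347e-01  3.60836546e-02]
 [ 0.00000000e+00  0.00000000e+00  0.00000000e+00  1.00000000e+00]]
th 1.4285078929483264
```

```bash
cat > swing.py <<'E'
import sys
from h import *
from rig import robot
def rows(ws,lift=0):
    s=robot.read_state();T=T_tool(s);D=np.linalg.inv(M)@T
    print("f",s["ft_force"].round(1),"tq",s["ft_torque"].round(2),"w",s["width"].round(4),"j",s["joints"].round(2),"p",D[:3,3].round(4),"th",np.arctan2(D[1,0],D[0,0]).round(3))
    for w in ws:
        A=np.eye(4);A[:3,:3]=R.from_euler('z',-w).as_matrix();c=np.array([0,-.066,0]);A[:3,3]=c-A[:3,:3]@c
        print(f"{w:.2f}:"," ".join(f"{v:.3f}" for v in row(T,M@A@D)))
if __name__=="__main__": rows([float(v) for v in sys.argv[1:]])
E
python3 swing.py .12 .24 .36 .48
```

```text
Traceback (most recent call last):
  File "swing.py", line 10, in <module>
    if __name__=="__main__": rows([float(v) for v in sys.argv[1:]])
                             ~~~~^^^^^^^^^^^^^^^^^^^^^^^^^^^^^^^^^^
  File "swing.py", line 6, in rows
    print("f",s["ft_force"].round(1),"tq",s["ft_torque"].round(2),"w",s["width"].round(4),"j",s["joints"].round(2),"p",D[:3,3].round(4),"th",np.arctan2(D[1,0],D[0,0]).round(3))
                                                                      ^^^^^^^^^^^^^^^^
AttributeError: 'float' object has no attribute 'round'
```

```bash
sed -i 's/s\["width"\].round(4)/round(s["width"],4)/' swing.py; python3 swing.py .12 .24 .36 .48
```

```text
f [-5.9  7.5 11.4] tq [1.41 0.6  0.45] w 0.0138 j [-0.35  0.16  0.42  2.2  -0.08  0.36  1.41] p [-0.0003 -0.0004  0.0361] th 1.429
0.12: 0.005 0.052 0.000 -0.000 -0.000 0.076
0.24: 0.003 0.105 0.000 -0.000 -0.000 0.153
0.36: -0.005 0.157 0.000 -0.000 -0.001 0.229
0.48: -0.019 0.207 0.000 -0.001 -0.001 0.306
```

Request:
servo_tool(steps="0.005 0.052 0 0 0 0.076 0;0.003 0.105 0 0 0 0.153 0;-0.005 0.157 0 0 0 0.229 0;-0.019 0.207 0 0 0 0.306 0;-0.019 0.207 0 0 0 0.306 0")

```text
clock: 5.88
tool_pos: [0.6151, -0.1104, 0.1776]
ee_rot: [2.778, -0.252, 0.853]
ft_force: [-4.9, 5.9, 11.2]
width: 0.0142
```

```bash
python3 swing.py .14 .28 .42 .56 .7 .84 .98 1.12 1.26
```

```text
f [-4.9  5.9 11.2] tq [0.81 0.48 0.13] w 0.0142 j [-0.4   0.19  0.51  2.14 -0.18  0.4   1.04] p [ 0.0305 -0.008   0.0361] th 0.945
0.14: 0.004 0.061 0.000 -0.000 -0.000 0.089
0.28: 0.000 0.122 0.000 -0.000 -0.000 0.178
0.42: -0.012 0.182 0.000 -0.001 -0.000 0.267
0.56: -0.033 0.239 0.000 -0.001 -0.001 0.357
0.70: -0.062 0.293 0.000 -0.001 -0.001 0.446
0.84: -0.098 0.342 0.000 -0.001 -0.001 0.535
0.98: -0.140 0.386 0.000 -0.002 -0.001 0.624
1.12: -0.188 0.424 0.000 -0.002 -0.001 0.713
1.26: -0.241 0.455 0.000 -0.002 -0.001 0.802
```

Request:
servo_tool(steps="0.004 0.061 0 0 0 0.089 0;0 0.122 0 0 0 0.178 0;-0.012 0.182 0 0 0 0.267 0;-0.033 0.239 0 0 0 0.357 0;-0.062 0.293 0 0 0 0.446 0;-0.098 0.342 0 0 0 0.535 0;-0.14 0.386 0 0 0 0.624 0;-0.188 0.424 0 0 0 0.713 0;-0.241 0.455 0 0 0 0.802 0;-0.241 0.455 0 0 0 0.802 0")

```text
clock: 7.12
tool_pos: [0.636, -0.1844, 0.1923]
ee_rot: [-2.997, -0.416, -0.486]
ft_force: [-3.3, 1.9, 11.1]
width: 0.0139
```

```bash
python3 swing.py .1; python3 - <<'E'
from rig import robot
import cv2
c=robot.camera("side");d=robot.camera("scene")
import numpy as np,pickle;pickle.dump((c,d),open("v2.pkl","wb"))
cv2.imwrite("pics/s2.png",np.hstack([cv2.resize(c["img"][150:370,150:430,::-1],(400,314)),cv2.resize(d["img"][90:310,100:380,::-1],(400,314))]))
E
```

```text
f [-3.3  1.9 11.1] tq [0.4  0.45 0.01] w 0.0139 j [-0.44  0.28  0.76  2.06 -0.53  0.49  0.22] p [ 0.0647 -0.0784  0.0363] th -0.316
0.10: 0.003 0.044 -0.000 -0.000 0.000 0.064
```

View pics/s2.png

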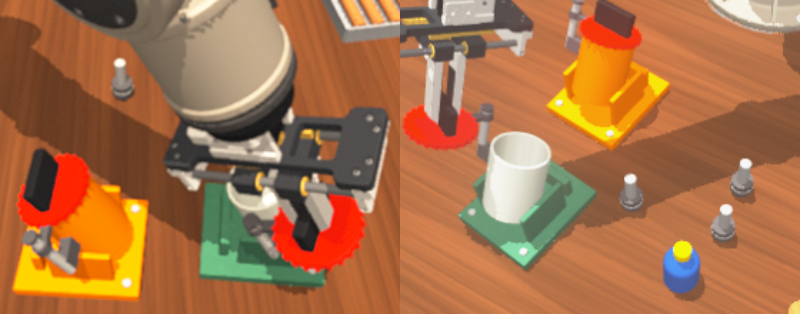

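Request:
servo_tool(steps="0 0 0 0 0 0 0.35;0 0 0 0 0 0 0.35;0 0 0 0 0 0 0.35;0 0 -0.4 0 0 0 0.35;0 0 -0.8 0 0 0 0.35;0 0 -0.8 0 0 0 0.35")

```text
clock: 7.98
tool_pos: [0.5855, -0.1764, 0.3029]
ee_rot: [-2.994, -0.419, -0.482]
ft_force: [0.1, 0.7, -0.7]
width: 0.0327
```

```bash
python3 - <<'E'
from h import *
from rig import robot
s=robot.read_state();T=T_tool(s);print(s["tool_pos"],s["width"],s["ft_force"])
W=np.eye(4);W[:3,:3]=np.eye(3);W[:3,3]=[.445,.144,0]
T1=toolpose(W,[0,0,.20],.313)
plan(T,T1,3)
_,d=pickle.load(open("v0.pkl","rb"))
# rim ellipse from scene after swing
c=pickle.load(open("v2.pkl","rb"))[1]
E
```

```text
[ 0.58554383 -0.17636332  0.30293639] 0.03267585760184486 [ 0.12700868  0.67679513 -0.66984088]
-0.648 -0.486 0.034 0.006 -0.096 -0.159
-0.495 -0.629 0.126 0.006 -0.096 -0.159
-0.299 -0.728 0.193 0.006 -0.096 -0.159
```

Request:
servo_tool(steps="-0.32 -0.24 0.02 0 -0.05 -0.08 0.35;-0.65 -0.49 0.03 0.006 -0.096 -0.16 0.35;-0.65 -0.49 0.03 0.006 -0.096 -0.16 0.35")

```text
clock: 8.35
tool_pos: [0.537, -0.0659, 0.2655]
ee_rot: [-3.088, -0.288, -0.193]
ft_force: [0.2, -0.4, 1.7]
width: 0.0328
```

Request:
servo_tool(steps="-0.25 -0.31 0.06 0 -0.05 -0.08 0.45;-0.5 -0.63 0.13 0.006 -0.096 -0.16 0.45;-0.5 -0.63 0.13 0.006 -0.096 -0.16 0.45")

```text
clock: 8.72
tool_pos: [0.4898, 0.0403, 0.2302]
ee_rot: [-3.136, -0.144, 0.067]
ft_force: [-0.4, -1.6, -1.1]
width: 0.0423
```

Request:
servo_tool(steps="-0.15 -0.36 0.1 0 -0.05 -0.08 0.45;-0.3 -0.73 0.19 0.006 -0.096 -0.16 0.45;-0.3 -0.73 0.19 0.006 -0.096 -0.16 0.45;-0.3 -0.73 0.19 0.006 -0.096 -0.16 0.45")

```text
clock: 9.22
tool_pos: [0.4441, 0.1435, 0.1974]
ee_rot: [3.139, 0.004, 0.311]
ft_force: [1.0, -0.4, 1.7]
width: 0.0424
```

```bash
python3 - <<'E'
from rig import robot
from h import *
s=robot.read_state();print(s["joints"],s["tool_pos"],s["ee_rot"])
c=robot.camera("wrist");pickle.dump((s,c),open("v3.pkl","wb"))
print("pred top",proj(c,[.4448,.1436,.072],s),"other",proj(c,[.520,.1546,.072],s))
cv2.imwrite("pics/w3.png",c["img"][0:300,:,::-1])
E
```

```text
[-1.06749995  0.1038907   0.66850053  2.10137054 -0.07614306  0.96426267
 -0.04664206] [0.44410676 0.14352083 0.19737132] [3.13943178 0.00413543 0.31124693]
pred top [281.46429122 200.32086993] other [365.70296989 214.20264428]
```

View pics/w3.png

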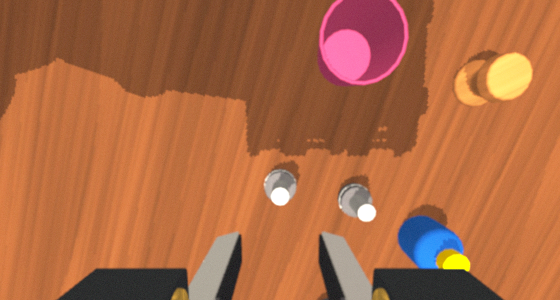

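```bash
python3 - <<'E'
from h import *
s,c=pickle.load(open("v3.pkl","rb"))
g=cv2.cvtColor(c["img"],cv2.COLOR_RGB2HSV);m=((g[...,1]<40)&(g[...,2]>225)).astype(np.uint8)
n,l,st,ce=cv2.connectedComponentsWithStats(m)
for i in range(1,n):
    if st[i,4]>60: print(st[i],ce[i],onplane(c,ce[i],.072,s))
E
```

```text
[271 187  19  18 258] [279.77131783 195.92635659] [0.44216102 0.14691546 0.072     ]
[358 204  18  17 241] [366.18672199 212.26556017] [0.51976147 0.1563961  0.072     ]
[329 343  16  10 127] [336.43307087 346.67716535] [0.54128854 0.02027531 0.072     ]
```

Request:
servo_tool(steps="0 -0.015 0.4 0 0 0 0.45;0 -0.015 0.8 0 0 0 0.45;0 -0.015 0.98 0 0 0 0.45;0 -0.015 0.98 0 0 0 0.45;0 -0.015 0.98 0 0 0 0;0 -0.015 0.98 0 0 0 0;0 -0.015 0.98 0 0 0 0;0 -0.015 0.98 0 0 0 0;0 -0.015 0.98 0 0 0 0;0 -0.015 0.98 0 0 0 0")

```text
clock: 10.52
tool_pos: [0.4427, 0.1469, 0.0511]
ee_rot: [3.141, 0.003, 0.314]
ft_force: [-0.9, -1.2, 13.3]
width: 0.0152
```

Request:
servo_tool(steps="0 0 -0.4 0 0 0 0;0 0 -0.8 0 0 0 0;0 0 -0.99 0 0 0 0;0 0 -0.99 0 0 0 0")

```text
clock: 11.02
tool_pos: [0.4434, 0.1476, 0.2004]
ee_rot: [-3.141, 0.002, 0.315]
ft_force: [-0.3, -0.1, -4.8]
width: 0.0156
```

```bash
python3 - <<'E'
from h import *
from rig import robot
s=robot.read_state();T=T_tool(s);print(s["tool_pos"],s["width"],s["ft_force"])
T1=toolpose(M,[0,0,.13],0);print(T1[:3,3])
plan(T,T1,3)
E
```

```text
[0.44335212 0.14764209 0.20041176] 0.015589770113730599 [-0.27857972 -0.06236345 -4.7736417 ]
[ 0.5495943  -0.09315378  0.24982001]
0.059 0.582 -0.110 -0.021 0.091 0.095
0.158 0.569 -0.076 -0.021 0.091 0.095
0.248 0.540 -0.028 -0.021 0.091 0.095
```

Request:
servo_tool(steps="0.03 0.29 -0.05 -0.01 0.045 0.05 0;0.06 0.58 -0.11 -0.021 0.09 0.095 0;0.06 0.58 -0.11 -0.021 0.09 0.095 0")

```text
clock: 11.4
tool_pos: [0.4775, 0.0645, 0.2145]
ee_rot: [3.117, -0.138, 0.162]
ft_force: [0.2, 0.1, -2.9]
width: 0.0158
```

Request:
servo_tool(steps="0.08 0.29 -0.04 -0.01 0.045 0.05 0;0.16 0.57 -0.076 -0.021 0.09 0.095 0;0.16 0.57 -0.076 -0.021 0.09 0.095 0")

```text
clock: 11.78
tool_pos: [0.5132, -0.0151, 0.2311]
ee_rot: [3.115, -0.283, 0.015]
ft_force: [-0.0, 0.6, -3.7]
width: 0.0157
```

Request:
servo_tool(steps="0.12 0.27 -0.014 -0.01 0.045 0.05 0;0.25 0.54 -0.028 -0.021 0.09 0.095 0;0.25 0.54 -0.028 -0.021 0.09 0.095 0;0.25 0.54 -0.028 -0.021 0.09 0.095 0")

```text
clock: 12.28
tool_pos: [0.549, -0.0923, 0.2477]
ee_rot: [3.136, -0.426, -0.136]
ft_force: [-0.2, 0.5, -2.6]
width: 0.0152
```

```bash
python3 - <<'E'
from rig import robot
from h import *
s=robot.read_state();print(s["joints"],s["tool_pos"],s["ee_rot"],s["width"])
D=np.linalg.inv(M)@T_tool(s);print(D.round(4))
c=robot.camera("wrist");pickle.dump((s,c),open("v4.pkl","wb"))
print("pred mouth",proj(c,M[:3,3],s))
for a in range(0,360,45): print(proj(c,(M@[.039*np.cos(np.radians(a)),.039*np.sin(np.radians(a)),0,1])[:3],s).round(1),end=" ")
cv2.imwrite("pics/w4.png",c["img"][:,:,::-1])
E
```

```text
[-0.91812469 -0.11676521  0.89617903  2.19728088  0.2734326   0.6110547
 -0.33572793] [ 0.54896181 -0.09234924  0.24768184] [ 3.13558117 -0.42558468 -0.13633727] 0.015237601174054033
[[ 9.999e-01  3.000e-03 -1.070e-02 -1.600e-03]
 [ 3.000e-03 -1.000e+00 -4.700e-03  7.000e-04]
 [-1.070e-02  4.600e-03 -9.999e-01  1.284e-01]
 [ 0.000e+00  0.000e+00  0.000e+00  1.000e+00]]
pred mouth [283.2847904  199.81280621]
[327.1 200.1] [315.1 169.1] [283.6 155.8] [251.9 168.8] [239.6 199.6] [252.8 229.1] [283.  241.2] [313.4 229.5]
```

View pics/w4.png

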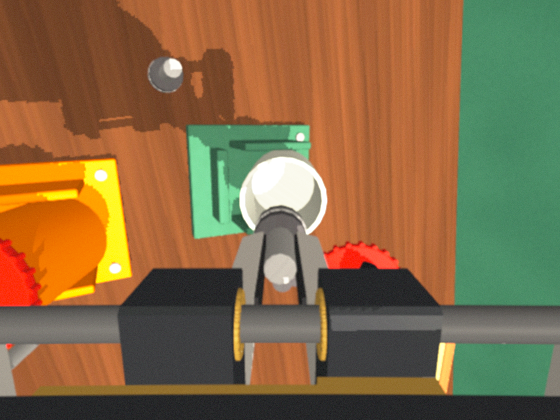

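Request:
servo_tool(steps="0.01 0 0.25 0 0 0 0;0.015 0 0.5 0 0 0 0;0.02 0 0.7 0 0 0 0;0.02 0 0.85 0 0 0 0;0.02 0 0.99 0 0 0 0;0.02 0 0.99 0 0 0 0")

```text
clock: 13.08
tool_pos: [0.6124, -0.1026, 0.1127]
ee_rot: [3.136, -0.424, -0.137]
ft_force: [0.2, -0.5, -2.3]
width: 0.0156
```

```bash
python3 swing.py
```

```text
f [ 0.2 -0.5 -2.3] tq [ 0.02  0.79 -0.02] w 0.0156 j [-0.53  0.34  0.68  2.2  -0.63  0.3   0.5 ] p [-0.0003 -0.0006 -0.0211] th 0.002
```

Request:
servo_tool(steps="0 0 0 0 0 0 0.32;0 0 0 0 0 0 0.32;0 0 0 0 0 0 0.32;0 0 -0.3 0 0 0 0.32;0 0 -0.6 0 0 0 0.32;0 0 -0.99 0 0 0 0.32;0 0 -0.99 0 0 0 0.32;0 0 -0.99 0 0 0 0.32")

```text
clock: 14.08
tool_pos: [0.5524, -0.093, 0.2511]
ee_rot: [3.139, -0.43, -0.138]
ft_force: [-0.1, -0.8, -0.5]
width: 0.0298
```

```bash
python3 - <<'E'
from rig import robot
from h import *
s=robot.read_state()
D=np.linalg.inv(M)@T_tool(s);print(D.round(4),s["width"])
c=robot.camera("wrist")
cv2.imwrite("pics/w5.png",cv2.resize(c["img"][120:320,190:430,::-1],None,fx=2,fy=2))
T=T_tool(s);G=toolpose(M,[.0647,-.0784,.0363+.08],-.316);print(row(T,G).round(3))
E
```

```text
[[ 1.0e+00  1.4e-03 -6.5e-03  3.1e-03]
 [ 1.4e-03 -1.0e+00 -1.9e-03  6.0e-04]
 [-6.5e-03  1.9e-03 -1.0e+00  1.3e-01]
 [ 0.0e+00  0.0e+00  0.0e+00  1.0e+00]] 0.029757971510543307
[0.411 0.527 0.09  0.002 0.004 0.202]
```

View pics/w5.png

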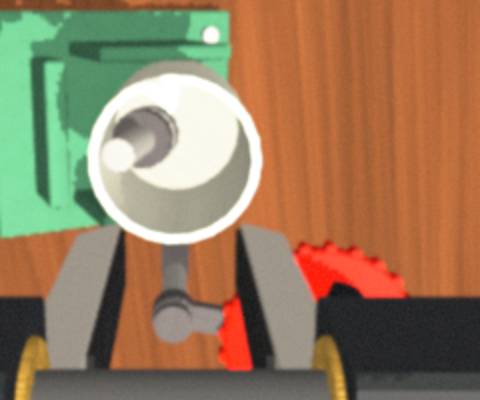

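Request:
servo_tool(steps="0.14 0.18 0.03 0 0 0.07 0.35;0.27 0.36 0.06 0 0 0.14 0.35;0.41 0.527 0.09 0.002 0.004 0.202 0.35;0.41 0.527 0.09 0.002 0.004 0.202 0.35;0.41 0.527 0.09 0.002 0.004 0.202 0.35")

```text
clock: 14.75
tool_pos: [0.6021, -0.182, 0.2634]
ee_rot: [-3.002, -0.413, -0.487]
ft_force: [-0.5, 0.9, 0.9]
width: 0.0332
```

```bash
python3 - <<'E'
from rig import robot
from h import *
s=robot.read_state();T=T_tool(s);print((np.linalg.inv(M)@T).round(4),s["width"])
for h in(.04,.0):print(row(T,toolpose(M,[.0647,-.0784,.0363+h],-.316)).round(3))
E
```

```text
[[ 9.501e-01 -3.121e-01 -1.600e-03  6.400e-02]
 [-3.121e-01 -9.500e-01 -4.400e-03 -8.070e-02]
 [-1.000e-04  4.700e-03 -1.000e+00  1.151e-01]
 [ 0.000e+00  0.000e+00  0.000e+00  1.000e+00]] 0.03315656446861666
[-0.    -0.017  0.258  0.003  0.    -0.001]
[-0.    -0.018  0.525  0.003  0.    -0.001]
```

Request:
servo_tool(steps="0 -0.017 0.13 0.003 0 0 0.35;0 -0.017 0.26 0.003 0 0 0.35;0 -0.018 0.4 0.003 0 0 0.35;0 -0.018 0.525 0.003 0 0 0.35;0 -0.018 0.525 0.003 0 0 0.35;0 -0.018 0.525 0.003 0 0 0;0 -0.018 0.525 0.003 0 0 0;0 -0.018 0.525 0.003 0 0 0;0 -0.018 0.525 0.003 0 0 0;0 -0.018 0.525 0.003 0 0 0")

```text
clock: 16.0
tool_pos: [0.6363, -0.1831, 0.1927]
ee_rot: [-2.995, -0.413, -0.486]
ft_force: [-1.2, 2.5, 6.2]
width: 0.0138
```

```bash
python3 swing.py -.14 -.28 -.42 -.56 -.7 -.84 -.98 -1.12 -1.26
```

```text
f [-1.2  2.5  6.2] tq [0.55 0.31 0.17] w 0.0138 j [-0.59  0.33  0.96  2.06 -0.69  0.54  0.37] p [ 0.065  -0.077   0.0367] th -0.317
-0.14: -0.013 -0.060 0.000 -0.000 -0.000 -0.089
-0.28: -0.035 -0.118 0.000 -0.000 -0.000 -0.178
-0.42: -0.064 -0.172 0.000 -0.000 -0.001 -0.267
-0.56: -0.101 -0.221 0.001 -0.000 -0.001 -0.357
-0.70: -0.144 -0.265 0.001 -0.000 -0.001 -0.446
-0.84: -0.193 -0.302 0.001 -0.000 -0.001 -0.535
-0.98: -0.246 -0.332 0.001 -0.000 -0.001 -0.624
-1.12: -0.304 -0.355 0.001 -0.000 -0.002 -0.713
-1.26: -0.363 -0.369 0.001 -0.000 -0.002 -0.802
```

Request:
servo_tool(steps="-0.013 -0.06 0 0 0 -0.089 0;-0.035 -0.118 0 0 0 -0.178 0;-0.064 -0.172 0 0 0 -0.267 0;-0.101 -0.221 0 0 0 -0.357 0;-0.144 -0.265 0 0 0 -0.446 0;-0.193 -0.302 0 0 0 -0.535 0;-0.246 -0.332 0 0 0 -0.624 0;-0.304 -0.355 0 0 0 -0.713 0;-0.363 -0.369 0 0 0 -0.802 0;-0.363 -0.369 0 0 0 -0.802 0")

```text
clock: 17.25
tool_pos: [0.6143, -0.1099, 0.1779]
ee_rot: [2.782, -0.252, 0.852]
ft_force: [-3.5, 1.2, 5.8]
width: 0.0136
```

```bash
python3 - <<'E'
import swing,sys
from h import *
from rig import robot
swing.rows([])
s=robot.read_state();T=T_tool(s);p=(np.linalg.inv(M)@T)[:3,3]
w0=np.arctan2(p[0],p[1]+.066);print("w",w0)
swing.rows([-w0/4,-w0/2,-w0*3/4,-w0,-w0-.02])
E
```

```text
f [-3.5  1.2  5.8] tq [ 0.11  0.82 -0.05] w 0.0136 j [-0.57  0.21  0.71  2.15 -0.31  0.41  1.17] p [ 0.0297 -0.0076  0.0367] th 0.945
w 0.47091720372068335
f [-3.5  1.2  5.8] tq [ 0.11  0.82 -0.05] w 0.0136 j [-0.57  0.21  0.71  2.15 -0.31  0.41  1.17] p [ 0.0297 -0.0076  0.0367] th 0.945
-0.12: -0.011 -0.050 0.000 0.000 -0.000 -0.075
-0.24: -0.028 -0.099 0.000 0.000 -0.000 -0.150
-0.35: -0.050 -0.145 0.000 0.000 -0.000 -0.225
-0.47: -0.078 -0.189 0.000 0.001 -0.001 -0.300
-0.49: -0.083 -0.196 0.000 0.001 -0.001 -0.313
```

Request:
servo_tool(steps="-0.011 -0.05 0 0 0 -0.075 0;-0.028 -0.1 0 0 0 -0.15 0;-0.05 -0.145 0 0 0 -0.225 0;-0.078 -0.189 0 0 0 -0.3 0;-0.08 -0.192 0 0 0 -0.306 0;-0.08 -0.192 0 0 0 -0.306 0;-0.08 -0.192 0 0 0 -0.306 0")

```text
clock: 18.12
tool_pos: [0.5883, -0.0989, 0.1651]
ee_rot: [2.71, -0.064, 1.298]
ft_force: [-5.1, 2.8, 5.6]
width: 0.0138
```

```bash
python3 swing.py
```

```text
f [-5.1  2.8  5.6] tq [0.43 0.82 0.14] w 0.0138 j [-0.51  0.17  0.61  2.21 -0.19  0.36  1.52] p [-0.0004 -0.0003  0.0367] th 1.423
```

Request:
servo_tool(steps="0 0 0.008 0 0 0.1 0;0 0 0.016 0 0 0.2 0;0 0 0.024 0 0 0.3 0;0 0 0.031 0 0 0.4 0;0 0 0.039 0 0 0.5 0;0 0 0.047 0 0 0.6 0;0 0 0.055 0 0 0.7 0;0 0 0.063 0 0 0.8 0;0 0 0.07 0 0 0.89 0;0 0 0.071 0 0 0.91 0;0 0 0.071 0 0 0.91 0")

```text
clock: 19.5
tool_pos: [0.5936, -0.099, 0.1558]
ee_rot: [-3.136, -0.437, -0.146]
ft_force: [0.9, 5.2, 6.0]
width: 0.0137
```

```bash
python3 swing.py
```

```text
f [0.9 5.2 6. ] tq [ 0.9  -0.06  0.51] w 0.0137 j [-0.77  0.26  0.94  2.22 -0.56  0.37  0.44] p [0.0005 0.0003 0.0261] th -0.006
```

Request:
servo_tool(steps="0 0 0 0 0 0.02 0;0 0 0 0 0 0.04 0;0 0 0 0 0 0.04 0;0 0 0 0 0 0.04 0")

```text
clock: 20.0
tool_pos: [0.5948, -0.0993, 0.1567]
ee_rot: [-3.107, -0.438, -0.215]
ft_force: [6.4, 3.7, 6.0]
width: 0.0136
```

```bash
python3 swing.py
```

```text
f [6.4 3.7 6. ] tq [ 0.39 -1.49  0.96] w 0.0136 j [-0.78  0.26  0.95  2.22 -0.57  0.38  0.39] p [0.002  0.0002 0.0263] th -0.068
```

Request:
servo_tool(steps="0 0 0 0 0 -0.04 0;0 0 0 0 0 -0.04 0;0 0 0 0 0 -0.04 0.5;0 0 0 0 0 -0.04 0.5;0 0 0 0 0 -0.04 0.5;0 0 0 0 0 -0.04 0.5;0 0 -0.3 0 0 -0.04 0.5;0 0 -0.6 0 0 -0.04 0.5;0 0 -0.95 0 0 -0.04 0.5;0 0 -0.95 0 0 -0.04 0.5;0 0 -0.95 0 0 -0.04 0.5")

```text
clock: 21.38
tool_pos: [0.5334, -0.0919, 0.2871]
ee_rot: [-3.134, -0.44, -0.147]
ft_force: [-0.3, 1.0, -1.5]
width: 0.047
```

```bash
python3 - <<'E'
from rig import robot
from meas import *
s=robot.read_state();c=robot.camera("wrist");sc=robot.camera("scene");si=robot.camera("side")
print(s["ft_force"],s["tool_pos"])
l,st,ce=disc(c["img"]);i=1+np.argmin(np.linalg.norm(ce[1:]-[277,196],axis=1)+1000*(st[1:,4]<800))
hull=cv2.convexHull(np.argwhere(l==i)[:,::-1].astype(np.int32));e=cv2.fitEllipse(hull)
def onM(px,h):
    o,d=ray(c,px,s);n=M[:3,2];P=o+d*((M[:3,3]+n*h-o)@n)/(d@n);return (np.linalg.inv(M)@np.r_[P,1])[:3]
g=c["img"].max(2);roi=np.zeros_like(g);cv2.fillPoly(roi,[hull],1);roi=cv2.erode(roi,np.ones((9,9)))
pts=np.argwhere((g<90)&(roi>0))[:,::-1].astype(np.float32);v=cv2.fitLine(pts,cv2.DIST_L2,0,.01,.01).ravel()
a=onM(v[2:]-v[:2]*30*np.sign(v[1]),.046);b=onM(v[2:]+v[:2]*30*np.sign(v[1]),.046)
print("ell",e,"disc centre",onM(e[0],.011),"bar turn",np.arctan2(-(a-b)[0],(a-b)[1]))
cv2.imwrite("pics/e.png",np.vstack([np.hstack([cv2.resize(c["img"],(400,300)),cv2.resize(sc["img"],(400,300))]),np.hstack([cv2.resize(si["img"],(400,300)),np.zeros((300,400,3),np.uint8)])])[:,:,::-1])
E
```

```text
[-0.29618523  1.04286604 -1.49662051] [ 0.53335756 -0.09189206  0.28708415]
ell ((278.2506103515625, 191.8661651611328), (89.16394805908203, 89.83853912353516), 37.78042221069336) disc centre [-1.45370108e-05  5.54841310e-04  1.10000000e-02] bar turn -0.00259855684920212
```

View pics/e.png

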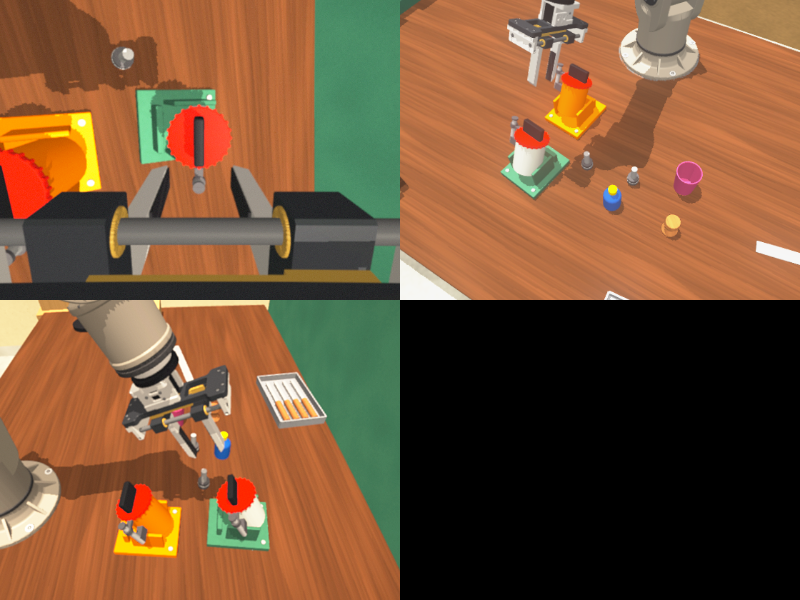

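```bash
python3 -c "
from rig import robot
robot.close_job()"
```

```text
the job is handed in; nothing more can be done
```

The drill chuck is inside the canister and the red cap is back over the mouth, screwed home. I handed the job in at about 21.5 s of robot time; no verdict was reported.

- **What I did:** I unscrewed the cap from about 0.2 to 1.43 rad and swung it aside to about 1.74 rad. I then took the chuck nearest the base (0.467 m; the other two are at 0.542 m), lowered it in along the canister's axis and let go. Finally I swung the cap back, screwed it down and withdrew the gripper.
- **Last checks:** The wrist image put the cap's centre within 1 mm of the mouth axis and its turn at about 0.00 rad. The cup, knob and bottle stand upright and look unmoved; I judged that by eye, not by measuring. The gripper was clear, with 1–2 N on the force sensor, which is noise level.
- **What did not go cleanly:**
  - **First grip on the cap:** the fingers were still closing when I began to turn. They closed flat on the bar (14 mm opening), and the unscrewing and swing went on as planned.
  - **Final turn home:** a small extra turn pressed against the stop, with a wrist moment of about 1.5 Nm. I eased it back before letting go.
  - **Chuck position:** in the picture taken just after release, the chuck leans against the robot-side wall inside the canister. I did not measure where its middle lies, and it can't be seen now the cap is on.

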